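# Set three lab vessels back on their own stations

### The job

The three vessels on the lab bench stand on the wrong stations: put the round amber bottle on the magnetic stirrer's plate, the low white jar on the balance pan and the square white bottle in the steel spill tray, each upright in the middle of its place and let go. Use the empty cork mat as the parking spot while you change them round, standing one of them there for the time being. Keep them upright, set them down rather than drop them, and leave the wrench, the small beaker and the timer where they lie.

Things in the scene. Friction and masses are not known exactly. Their poses are not given: they have to be found in the camera images.
- amber: Round amber glass bottle with a paper label and a screw cap, closed, about 0.32 kg. Body 64 mm diameter up to 76 mm, then a shoulder that narrows to the 40 mm diameter cap between 99 and 134 mm; 134 mm tall. Origin at the centre of its underside, z up along its axis. At the start it stands on the balance pan.
- jar: Low round white plastic jar with a paper label, lid 60 mm diameter (from 47 to 62 mm), body 57 mm diameter, 62 mm tall, about 0.18 kg. Origin at the centre of its underside, z up. At the start it stands in the spill tray.
- canister: Square white plastic bottle, body 50 x 50 mm and 92 mm tall, with a round screw cap on top, 34 mm diameter, from 100 to 130 mm; 130 mm tall, about 0.24 kg. Origin at the centre of its underside, z up, x and y across its flat sides. At the start it stands on the stirrer.
- stirrer: Magnetic stirrer, fixed to the bench: grey housing 150 x 120 mm, 52 mm high, with a round aluminium plate of 110 mm diameter on it whose flat top is 58 mm above the bench; a knob on its -x front. Origin at bench level under the centre of the plate, z up; the housing reaches 85 mm to -x (knob 97 mm), 65 mm to +x and 60 mm to each side.
- balance: Laboratory balance, fixed to the bench: white housing 190 x 130 mm, 40 mm high, with a round steel pan of 110 mm diameter whose flat top is 47 mm above the bench and does not give; a dark display on its -x part. Origin at bench level under the centre of the pan, z up; the housing reaches 120 mm to -x, 70 mm to +x and 65 mm to each side.
- tray: Square shallow steel spill tray, fixed to the bench, 120 x 120 mm outside, walls 4 mm thick, rim 14 mm above the bench, flat inner floor 112 x 112 mm, 4 mm above the bench. Origin under its centre at bench level, z up.
- mat: Round cork mat, fixed to the bench, 110 mm diameter, 4 mm thick, empty at the start. Origin at bench level under its centre, z up.
- wrench: Bystander: small steel open-ended wrench, 130 mm long, lying flat along x on the bench. Origin at its underside near the middle.
- beaker: Bystander: small white porcelain beaker, rim 48 mm diameter, 50 mm tall, open. Origin at the centre of its underside.
- timer: Bystander: flat grey bench timer, 55 x 55 mm and 18 mm high. Origin at the centre of its underside.
Not all that is in view belongs to the job. Leave any pink or red look-alike of the balance alone.

How it is judged (in metres and radians):
On the way:
1. one of the three vessels stands upright and released on the cork mat (((horizontal distance between amber and mat below 0.025 m and z of amber in the frame of mat between 0.001 and 0.008 m and angle between amber's own z axis and vertical below 0.1 rad and linear speed of amber below 0.03 m/s and contact force between amber and the fingers below 0.05 N) or (horizontal distance between jar and mat below 0.025 m and z of jar in the frame of mat between 0.001 and 0.008 m and angle between jar's own z axis and vertical below 0.1 rad and linear speed of jar below 0.03 m/s and contact force between jar and the fingers below 0.05 N) or (horizontal distance between canister and mat below 0.025 m and z of canister in the frame of mat between 0.001 and 0.008 m and angle between canister's own z axis and vertical below 0.1 rad and linear speed of canister below 0.03 m/s and contact force between canister and the fingers below 0.05 N))), for 0.2 s.
At the end, for the whole second after the job is handed in: The amber bottle stands on the stirrer plate, the jar on the balance pan and the square bottle in the spill tray, each upright (within 0.1 rad), within 15 mm of the middle of its place, resting on its surface, at rest and released (horizontal distance between amber and stirrer below 0.015 m and z of amber in the frame of stirrer between 0.055 and 0.062 m and angle between each of amber, jar, canister's own z axis and vertical below 0.1 rad and linear speed of each of amber, jar, canister below 0.03 m/s and contact force between each of amber, jar, canister and the fingers below 0.05 N and horizontal distance between jar and balance below 0.015 m and z of jar in the frame of balance between 0.044 and 0.051 m and horizontal distance between canister and tray below 0.015 m and z of canister in the frame of tray between 0.001 and 0.008 m); the robot touches nothing.
It fails at once if a vessel is tipped by more than 0.6 rad (angle between any of amber, jar, canister's own z axis and vertical above 0.6 rad).
It fails at once if a vessel is dropped (falls freely faster than 0.5 m/s) ((contact force between amber and anything else below 0.02 N and linear speed of amber above 0.5 m/s) or (contact force between jar and anything else below 0.02 N and linear speed of jar above 0.5 m/s) or (contact force between canister and anything else below 0.02 N and linear speed of canister above 0.5 m/s)).
It fails at once if the wrench is moved by more than 20 mm (distance of wrench from where it was at the start of the episode above 0.02 m).
It fails at once if the beaker is moved by more than 20 mm (distance of beaker from where it was at the start of the episode above 0.02 m).
It fails at once if the timer is moved by more than 20 mm (distance of timer from where it was at the start of the episode above 0.02 m).
It also fails if it takes over 109 s, if anything falls off the work surface, if the arm or the gripper's body presses on something with over 40 N, if the wrist force passes 120 N, or if a joint passes its speed limit or range.

### The arm

A 6-joint arm with a two-finger parallel gripper is mounted at the origin on the work surface. World frame = base frame: x ahead of the robot, y to its left, z up, the work surface at z = 0. Lengths are in mm, angles in rad, forces in N, time in s.
With the tool pointing down it reaches from about 350 to 775 mm from the base axis. Payload 7.3 kg.
Tool frame: the origin (TCP) lies at the very end of the fingers, on their centre line; the grasp point (between the pads) lies 19 mm behind it (bot.grip_point_offset is the distance from the TCP to the grasp point, in mm); z points along the fingers, y is the line along which they close (so a half turn about z gives the same grasp; the last joint's range is limited). The gripper opens to 92 mm and grips with 3 to 60 N. Pads are 19 mm wide; open, the fingers measure 130 mm over their backs; the gripper's body (75 mm by 190 mm) begins 47 mm behind the grasp point.
Start: joints at [-1.252, 0.342, 1.524, -0, 1.275, -0.146], TCP at [235.352, -469.312, 226.741] pointing down, gripper open.
Joint ranges: [-2.53, 2.53], [-0.77, 2.02], [0.04, 2.7], [-1, 4.14], [0.28, 2.66], [-3.11, 3.11]. Speed limits (rad/s): [2.57, 2.57, 3.14, 3.14, 3.14, 3.14].

### API

Orientations are given as [roll, pitch, yaw] about the fixed x, y, z axes, in that order (R = Rz(yaw) Ry(pitch) Rx(roll)).
In Python, from plant import bot gives the robot as it stands. The module is installed in compiled form; this text tells all that it offers.
- The arm moves only by the shell command python3 -m jog 'ROWS' [OPENING]. ROWS is JSON, a list of rows, each a list of 6 numbers: the shift along the tool's x, y, z in mm, then the turn, a rotation vector about the tool's x, y, z in rad. In form: [[dx, dy, dz, rx, ry, rz], ...]. A call has 1 to 12 rows; each row shifts and turns the commanded pose from where the row before left it, along the tool's axes as they then stand; what a row does not reach is not made up. A row lasts 1/10 s, in which the tool goes at most 50 mm and 8.59 degrees, less where a joint would pass 70% of its speed; a pose out of reach is approached as far as the arm can. A call with a gripper value outside its range is refused whole. OPENING is the opening in per cent of the stroke, from 0 (shut) to 100 (fully open), set as the call begins (- or left out, the last holds). The fingers move at their own pace and stop on an object; the grip force is fixed at half the most. Time passes only in rows, so rows that do not move let the fingers close. It gives the time, the measured TCP pose, the force, the opening and the grip force at its end, in the units of the state.
- bot.get_obs(): the state, without advancing time (a new reading comes with each control period).
- bot.capture(name): name is "scene" or "top" or "wrist"; returns the picture (480x640x3 uint8, red, green, blue); there is no depth.
- bot.camera_model(name): a dict with "fx", "fy", "cx", "cy" (pixels), "position" and "orientation" of the camera in the world; the wrist camera has in their place "T_tool_cam" (4x4, takes a point from camera to tool coordinates, whose origin is the TCP and whose axes are the flange's). Camera axes: x right, y down, z forward; pixel columns grow to the right and rows downward; lengths in mm; the calibration is good to about 2 mm. A picture is of the moment at which its call begins: read the wrist's pose just before it. camera_model takes no time and is no camera call.
- bot.close_job(): hands the job in; it is judged then, once.
Trained networks look in the newest picture that a camera, given by its name, has taken for a name from the list of things; names that differ only in an ending like _2 or _b are one class to them, and where a whole thing is asked for, a point or a joint stands for the part that bears it (a point fixed in the world has none). Each returns a list of dicts, best first, with "p" (0 to 1); they miss things now and then, are a little off and sometimes report something else, mostly with a low value. They report only what shows in the picture. A call takes as long as a camera call. They do not tell look-alikes from the thing itself.
- bot.outline_of(target, camera): "mask" (480x640 bool, what is visible of it) and "pixel" ([column, row] in pixels, amid what is visible of it).
The state is a dict: "time": time; "joint_positions": joint angles; "dq": joint speeds; "tau": joint torques, N m; "tool_pos": TCP position; "tcp_rot": TCP orientation; "contact_force": force on the tool from outside, world axes, zero at the start; "moment": the same for the moment, N m; "grip_width": finger opening in mm; "finger_force": force on a finger pad.
Only numpy, scipy, OpenCV 4.12 (cv2) and the standard library are available. Lean on these libraries where they do the work, as an engineer would, in place of code of your own. Each camera call takes 0.05 s, during which the arm holds its last target. There are 200 camera calls.

## Working session

There is one attempt and no reset: what is moved stays moved. The work goes in short steps, Python scripts to look and compute and a shell command to move; the robot and the scene stay as the last step left them, time stands still between calls to the robot, and variables do not carry over. Pictures are saved under pics/ and viewed, at most 14 in all, crops included, and the job is handed in when it is done.

```bash
mkdir -p pics; ls; python3 - <<'E'
from plant import bot
import cv2,numpy as np
o=bot.get_obs();print(o)
for n in ["scene","top"]:
    im=bot.capture(n);cv2.imwrite(f"pics/{n}0.png",im[:,:,::-1])
    print(n,bot.camera_model(n))
    for t in ["amber","jar","canister","stirrer","balance","tray","mat","wrench","beaker","timer"]:
        r=bot.outline_of(t,n)
        print(t,[(round(d["p"],2),np.round(d["pixel"]),int(d["mask"].sum())) for d in r[:3]])
print(bot.camera_model("wrist"))
E
```

```text
pics
{'time': 0.0, 'joint_positions': array([-1.25201394e+00,  3.42721053e-01,  1.52502382e+00,  1.70688954e-05,
        1.27542978e+00, -1.46031843e-01]), 'dq': array([ 1.48594833e-04,  4.06475890e-07, -1.55837946e-03, -6.07946182e-04,
       -2.06772248e-03, -1.30536127e-05]), 'tau': array([-1.97103168e-04, -4.31243670e+01, -2.44225073e+01,  7.16064451e-02,
        5.54354070e-02, -1.06525545e-04]), 'tool_pos': array([ 235.21145281, -468.89227663,  226.04347496]), 'tcp_rot': array([-3.14002987e+00, -2.46349891e-04,  4.64809051e-01]), 'contact_force': array([-0.09945029, -0.30356951, -0.03661522]), 'moment': array([0.00479226, 0.00127526, 0.02974712]), 'finger_force': 0.0, 'grip_width': 91.56389223948187}
scene {'fx': 540.4822814132394, 'fy': 540.4822814132394, 'cx': 321.0288718163028, 'cy': 239.28093637906125, 'position': array([1283.25307426, -345.1756793 ,  751.52479785]), 'orientation': array([-2.21504720e+00, -1.30843112e-03,  1.05232939e+00])}
amber [(0.62, array([337., 226.]), 1741)]
jar [(0.58, array([115., 328.]), 1426)]
canister [(0.7, array([196., 263.]), 1848)]
stirrer [
[... 940 characters left out ...]
, (0.74, array([156., 224.]), 3402)]
tray [(0.65, array([484., 223.]), 1413)]
mat [(0.61, array([247., 254.]), 1241)]
wrench [(0.62, array([367., 206.]), 289)]
beaker [(0.51, array([478., 170.]), 285)]
timer [(0.56, array([264., 164.]), 373)]
{'fx': 431.5929940370291, 'fy': 431.5929940370291, 'cx': 315.2237273687235, 'cy': 237.42857397847624, 'T_tool_cam': array([[-3.62949708e-04, -9.62545073e-01, -2.71121467e-01,
         7.34226497e+01],
       [ 9.99999772e-01, -1.94901471e-04, -6.46751347e-04,
         7.52696452e-01],
       [ 5.69685350e-04, -2.71121640e-01,  9.62544924e-01,
        -1.58835092e+02],
       [ 0.00000000e+00,  0.00000000e+00,  0.00000000e+00,
         1.00000000e+00]])}
```

View pics/scene0.png

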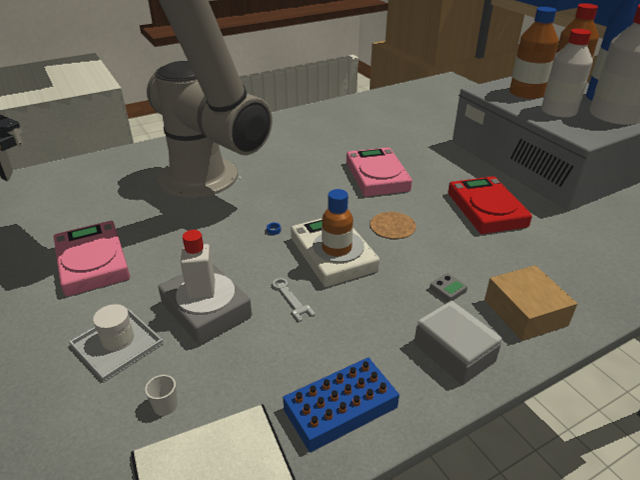

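View pics/top0.png

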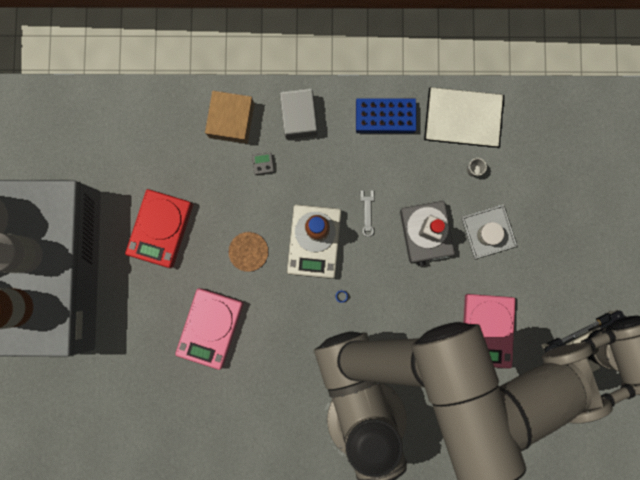

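Both views show the layout. Balance candidates in the top image are white (314,246) with amber on it, red (160,228), and pink (210,328) and (494,320). White is the real one. The other things in the top image:
- Amber cap (317,225).
- Canister red cap (437,226) on the stirrer.
- Jar (491,233) in the tray (490,231).
- Mat (248,252). The blue ring (342,296) is a distractor.

Next I'll get rough positions and make a close crop.

```bash
cat > h.py <<'E'
import numpy as np,cv2
from scipy.spatial.transform import Rotation as R
from plant import bot
def cam(n,obs=None):
    m=bot.camera_model(n)
    K=np.array([[m["fx"],0,m["cx"]],[0,m["fy"],m["cy"]],[0,0,1]])
    if n!="wrist": return K,R.from_euler("xyz",m["orientation"]).as_matrix(),np.array(m["position"])
    T=m["T_tool_cam"];A=R.from_euler("xyz",obs["tcp_rot"]).as_matrix()
    return K,A@T[:3,:3],A@T[:3,3]+obs["tool_pos"]
def ray(c,px,z):
    K,A,p=c; d=A@np.linalg.inv(K)@np.array([px[0],px[1],1.]); return (p+d*(z-p[2])/d[2])[:2]
def proj(c,P):
    K,A,p=c; q=(K@(A.T@(np.asarray(P,float)-p).T)).T; return q[:,:2]/q[:,2:]
def ring(c,r,z,n=72):
    t=np.linspace(0,2*np.pi,n); return np.c_[c[0]+r*np.cos(t),c[1]+r*np.sin(t),0*t+z]
E
python3 - <<'E'
from h import *
im=bot.capture("top");c=cam("top")
r=lambda p,z:np.round(ray(c,p,z))
for n,p,z in [("amber cap",(317,225),181),("jar lid",(491,233),66),("can cap",(437,226),188),("mat",(248,252),4),("tray",(490,231),10),("stirrer plate",(428,228),58),("pan",(315,230),47),("timer",(263,163),18),("beaker",(478,168),50),("wrench",(367,212),4),("red",(165,222),47),("pink",(490,317),47)]: print(n,r(p,z))
s=bot.capture("scene");cs=cam("scene")
for n,p,z in [("amber cap top",(338,196),181),("can cap",(193,236),188),("jar lid top",(111,312),66),("mat",(392,225),4)]: print(n,np.round(ray(cs,p,z)))
cv2.imwrite("pics/crop.png",cv2.resize(im[180:290,220:540,::-1],None,fx=2.5,fy=2.5,interpolation=cv2.INTER_CUBIC))
E
```

```text
amber cap [506. 134.]
jar lid [ 498. -325.]
can cap [ 504. -161.]
mat [447. 328.]
tray [ 508. -337.]
stirrer plate [ 511. -159.]
pan [505. 143.]
timer [693. 289.]
beaker [ 676. -297.]
wrench [560.   0.]
red [525. 548.]
pink [ 276. -324.]
amber cap top [517. 131.]
can cap [ 513. -163.]
jar lid top [ 494. -326.]
mat [454. 324.]
```

View pics/crop.png

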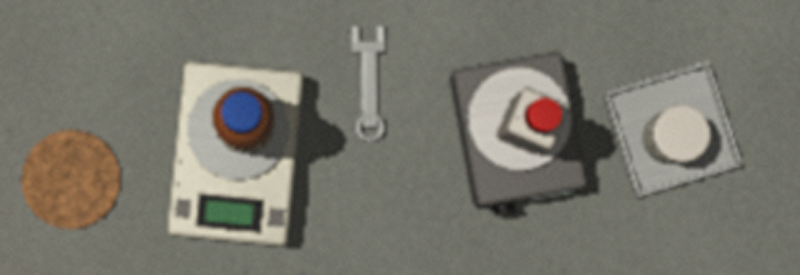

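The crop confirms the white balance, with amber on it at (240,112) and the display at (230,212). The other positions are sensible. Now I'll raise the tool and turn it to yaw π/2.

```bash
python3 -m jog '[[0,0,-50,0,0,-0.138],[0,0,-50,0,0,-0.138],[0,0,0,0,0,-0.138],[0,0,0,0,0,-0.138],[0,0,0,0,0,-0.138],[0,0,0,0,0,-0.138],[0,0,0,0,0,-0.138],[0,0,0,0,0,-0.138]]' 100
python3 -m jog '[[35,35,0,0,0,0],[35,35,0,0,0,0],[35,35,0,0,0,0],[35,35,0,0,0,0],[35,35,0,0,0,0],[35,35,0,0,0,0],[35,35,0,0,0,0],[35,25,0,0,0,0],[0,0,0,0,0,0],[0,0,0,0,0,0]]'
```

```text
time: 2.0
tool_pos: [235.3, -469.3, 326.7]
tcp_rot: [3.142, 0.0, 1.574]
contact_force: [0.5, -1.2, -1.1]
grip_width: 92.3
finger_force: 0.0
time: 3.0
tool_pos: [506.1, -189.1, 326.5]
tcp_rot: [-3.141, 0.0, 1.571]
contact_force: [0.5, 0.7, 0.2]
grip_width: 91.5
finger_force: 0.0
```

```bash
cat > look.py <<'E'
from h import *
import sys
name=sys.argv[1]; things=sys.argv[2].split(",")
H=dict(jar=60,canister=130,amber=130,stirrer=58,balance=45,tray=14,mat=4)
o=bot.get_obs();c=cam("wrist",o);im=bot.capture("wrist").copy()
np.savez("pics/"+name,K=c[0],A=c[1],p=c[2],im=im)
for t in things:
    for d in bot.outline_of(t,"wrist")[:2]:
        print(t,round(d["p"],2),np.round(d["pixel"]),int(d["mask"].sum()))
        k,_=cv2.findContours(d["mask"].astype(np.uint8),0,2)
        cv2.drawContours(im,k,-1,(0,255,0),1)
cv2.imwrite("pics/"+name+".png",im[:,:,::-1])
E
python3 look.py w1 jar,canister,stirrer,tray
```

```text
jar 0.7 [311. 306.] 2337
canister 0.67 [320. 175.] 4170
stirrer 0.79 [314. 136.] 14032
tray 0.65 [332. 288.] 5307
```

View pics/w1.png

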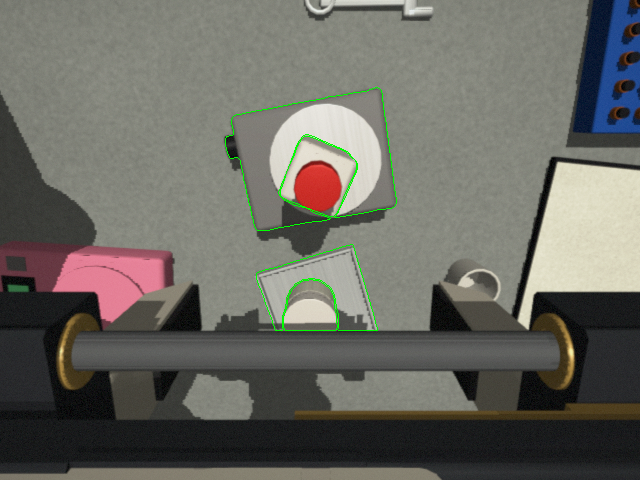

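The wrist view shows the stirrer plate near (326,160), the red cap at (317,187), and the jar (311,306) and tray partly hidden behind the gripper bar. I'll shift back 130 mm to see them properly.

```bash
python3 -m jog '[[-30,0,0,0,0,0],[-40,0,0,0,0,0],[-40,0,0,0,0,0],[-20,0,0,0,0,0],[0,0,0,0,0,0],[0,0,0,0,0,0]]'; python3 look.py w2 jar,tray
cat > fit.py <<'E'
from h import *
from scipy.optimize import least_squares
def load(n):
    d=np.load(f"pics/{n}.npz"); return (d["K"],d["A"],d["p"]),d["im"]
def circ(c,m,z,r):
    m=m.astype(np.uint8); n,l,s,_=cv2.connectedComponentsWithStats(m)
    k=1+np.argmax(s[1:,4]); q=max(cv2.findContours((l==k).astype(np.uint8),0,1)[0],key=len)[:,0]
    W=np.array([ray(c,p,z) for p in q])
    f=least_squares(lambda v:np.hypot(W[:,0]-v[0],W[:,1]-v[1])-r,(W.max(0)+W.min(0))/2,loss="soft_l1",f_scale=1.)
    e=np.abs(f.fun); return np.round(f.x,1),"med|e|",round(float(np.median(e)),2),len(q)
def hsv(im): return cv2.cvtColor(im,cv2.COLOR_RGB2HSV)
def win(m,x0,x1,y0,y1):
    o=np.zeros_like(m); o[y0:y1,x0:x1]=m[y0:y1,x0:x1]; return o
E
python3 - <<'E'
from fit import *
c,im=load("w1");h=hsv(im)
red=((h[...,0]<8)|(h[...,0]>172))&(h[...,1]>150)
print("redcap",circ(c,win(red,270,370,140,230),188,17))
pl=(h[...,1]<40)&(h[...,2]>170)
print("plate",circ(c,win(pl,240,400,90,230),58,55))
E
```

```text
time: 3.85
tool_pos: [505.0, -320.4, 326.5]
tcp_rot: [-3.141, -0.001, 1.567]
contact_force: [-0.3, 0.5, 0.1]
grip_width: 91.9
finger_force: 0.0
jar 0.81 [310. 198.] 2996
jar 0.58 [338. 191.] 8634
tray 0.62 [337. 188.] 8995
redcap (array([ 508. , -163.6]), 'med|e|', 0.53, 137)
plate (array([ 516.9, -158.7]), 'med|e|', 11.4, 694)
```

View pics/w2.png

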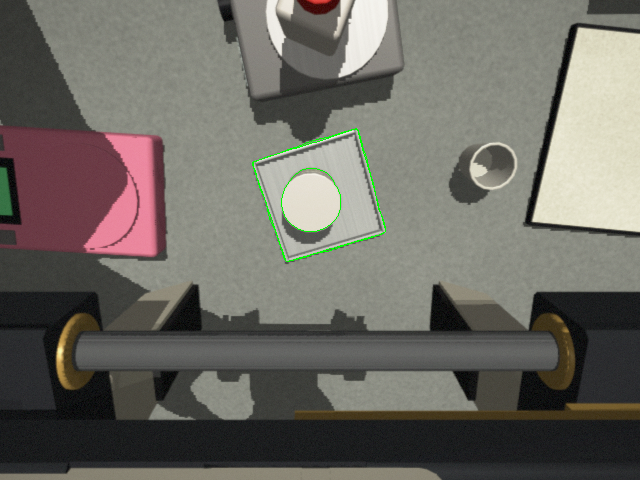

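The tray corners are at (254,162), (357,130), (384,234) and (288,262). The jar lid circle is centred at (311,201).

```bash
python3 - <<'E'
from fit import *
c,im=load("w2")
co=np.array([ray(c,p,14) for p in [(254,162),(357,130),(384,234),(288,262)]])
print("tray",co.mean(0).round(1),np.hypot(*(co-np.roll(co,1,0)).T).round())
h=hsv(im); print(h[200,311],h[150,330])
lid=(h[...,1]>8)&(h[...,2]>190)
print("lid",circ(c,win(lid,270,350,160,240),66,30), ray(c,(311,201),66).round(1))
c,im=load("w1")
# plate: bright edge found along rays from the centre guess
g=cv2.GaussianBlur(cv2.cvtColor(im,cv2.COLOR_RGB2GRAY),(3,3),0).astype(float)
c0=np.array([516,-158.])
for it in range(3):
    pts=[];rs=np.arange(45,66,.5)
    for t in np.radians(np.arange(0,360,5)):
        P=np.c_[c0[0]+rs*np.cos(t),c0[1]+rs*np.sin(t),0*rs+58];q=proj(c,P).astype(np.float32)
        v=cv2.remap(g.astype(np.float32),q[:,0].copy(),q[:,1].copy(),1).ravel();d=v[6:]-v[:-6];k=d.argmin()
        if d[k]<-50: pts.append(P[k+3,:2])
    W=np.array(pts);f=least_squares(lambda v:np.hypot(*(W-v).T)-55,c0,loss="soft_l1",f_scale=1);c0=f.x
print("plate",c0.round(1),len(W),np.median(abs(f.fun)))
E
```

```text
tray [ 511.6 -335.8] [119. 116. 119. 114.]
[ 24  21 227] [ 37  11 201]
lid (array([ 501. , -329.8]), 'med|e|', 1.09, 166) [ 501.3 -328.3]
plate [ 516.1 -159.9] 62 0.4574221937444385
```

```bash
python3 -m jog '[[-9,-4,30,0,0,0],[0,0,45,0,0,0],[0,0,45,0,0,0],[0,0,45,0,0,0],[0,0,45,0,0,0],[0,0,30,0,0,0],[0,0,25,0,0,0],[0,0,21,0,0,0],[0,0,0,0,0,0],[0,0,0,0,0,0]]'
python3 -m jog '[[0,0,0,0,0,0],[0,0,0,0,0,0],[0,0,0,0,0,0],[0,0,0,0,0,0],[0,0,0,0,0,0],[0,0,0,0,0,0],[0,0,0,0,0,0],[0,0,0,0,0,0]]' 0
```

```text
time: 5.0
tool_pos: [502.1, -328.4, 41.5]
tcp_rot: [3.141, 0.0, 1.57]
contact_force: [-0.5, -0.7, 0.5]
grip_width: 91.7
finger_force: 0.0
time: 5.8
tool_pos: [501.7, -329.0, 41.1]
tcp_rot: [3.141, 0.0, 1.569]
contact_force: [-1.6, 1.1, 5.1]
grip_width: 59.1
finger_force: 30.0
```

```bash
python3 -m jog '[[0,0,-5,0,0,0],[0,0,-15,0,0,0],[0,0,-30,0,0,0],[0,0,-40,0,0,0],[0,0,-45,0,0,0],[0,0,-45,0,0,0],[0,0,-45,0,0,0],[0,0,-35,0,0,0],[0,0,-20,0,0,0],[0,0,-10,0,0,0]]'
python3 -m jog '[[10,0,0,0,0,0],[25,0,0,0,0,0],[40,0,0,0,0,0],[45,0,0,0,0,0],[45,0,0,0,0,0],[45,0,0,0,0,0],[45,0,0,0,0,0],[45,0,0,0,0,0],[45,0,0,0,0,0],[35,0,0,0,0,0],[20,5,0,0,0,0],[10,4,0,0,0,0]]'
python3 -m jog '[[0,0,0,0,0,0],[0,0,0,0,0,0],[0,0,0,0,0,0]]'
python3 look.py w3 amber,balance,mat
```

```text
time: 6.8
tool_pos: [502.0, -329.0, 332.9]
tcp_rot: [3.139, 0.002, 1.569]
contact_force: [0.0, -0.5, -0.8]
grip_width: 59.1
finger_force: 30.0
time: 8.0
tool_pos: [510.4, 83.5, 329.0]
tcp_rot: [-3.138, -0.0, 1.572]
contact_force: [-0.4, -0.6, -2.8]
grip_width: 59.4
finger_force: 30.0
time: 8.3
tool_pos: [511.3, 80.0, 330.3]
tcp_rot: [-3.141, 0.0, 1.567]
contact_force: [-0.3, -0.2, -2.0]
grip_width: 59.2
finger_force: 30.0
amber 0.85 [313. 140.] 4707
balance 0.6 [268. 111.] 19992
mat 0.24 [313. 140.] 4718
```

View pics/w3.png

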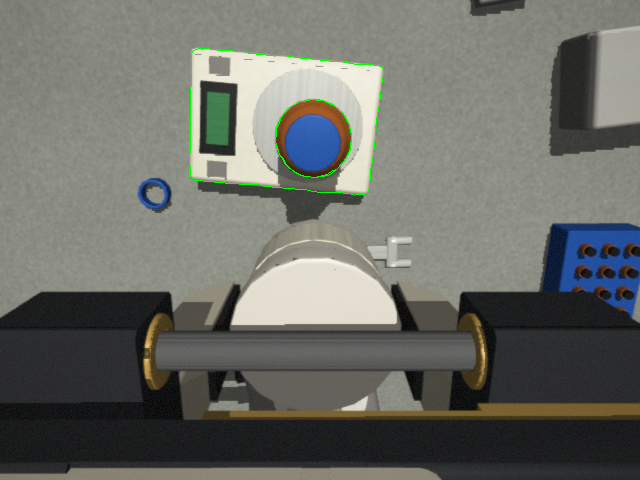

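The jar is held level. The amber cap is at (313,142) and the pan is centred near (308,125). Next is the mat.

```bash
python3 -m jog '[[10,-5,0,0,0,0],[25,-10,0,0,0,0],[40,-15,0,0,0,0],[40,-15,0,0,0,0],[30,-10,0,0,0,0],[15,-5,0,0,0,0],[0,0,0,0,0,0],[0,0,0,0,0,0],[0,0,0,0,0,0]]'; python3 look.py w4 mat
python3 - <<'E'
from fit import *
c,im=load("w3");h=hsv(im)
blue=(abs(h[...,0].astype(int)-110)<15)&(h[...,1]>120)
print("bluecap",circ(c,win(blue,270,360,100,190),181,20))
g=cv2.GaussianBlur(cv2.cvtColor(im,cv2.COLOR_RGB2GRAY),(3,3),0).astype(np.float32)
c0=ray(c,(308,122),47);print(c0)
for it in range(4):
    pts=[];rs=np.arange(47,64,.5)
    for t in np.radians(np.arange(0,360,5)):
        P=np.c_[c0[0]+rs*np.cos(t),c0[1]+rs*np.sin(t),0*rs+47];q=proj(c,P).astype(np.float32)
        v=cv2.remap(g,q[:,0].copy(),q[:,1].copy(),1).ravel();d=v[6:]-v[:-6];k=d.argmax()
        if d[k]>12: pts.append(P[k+3,:2])
    W=np.array(pts);f=least_squares(lambda v:np.hypot(*(W-v).T)-55,c0,loss="soft_l1",f_scale=1);c0=f.x
print("pan",c0.round(1),len(W),np.median(abs(f.fun)))
c,im=load("w4")
d=bot.outline_of("mat","wrist")[0];print("mat",circ(c,d["mask"],4,55))
E
```

```text
time: 9.4
tool_pos: [451.9, 240.6, 330.7]
tcp_rot: [3.142, 0.0, 1.568]
contact_force: [-0.1, 0.5, -0.9]
grip_width: 59.8
finger_force: 30.0
mat 0.83 [312. 104.] 8543
bluecap (array([509.9, 134.3]), 'med|e|', 0.97, 157)
[504.73259604 146.85345103]
pan [503.5 142.6] 72 1.0322501419551813
mat (array([452.1, 326.9]), 'med|e|', 0.72, 294)
```

View pics/w4.png

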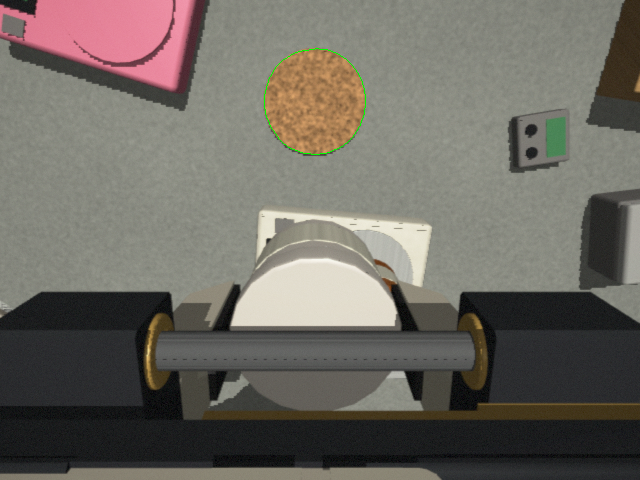

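The mat is at (315,101), which gives (452,327) in the world. Lowering the jar there.

```bash
python3 -m jog '[[15,0,10,0,0,0],[28,0,30,0,0,0],[28,0,40,0,0,0],[15,0,40,0,0,0],[0,0,40,0,0,0],[0,0,40,0,0,0],[0,0,35,0,0,0],[0,0,25,0,0,0],[0,0,12,0,0,0],[0,0,6,0,0,0],[0,0,4,0,0,0],[0,0,2,0,0,0]]'
python3 -m jog '[[0,0,2,0,0,0],[0,0,1,0,0,0],[0,0,1,0,0,0],[0,0,1,0,0,0],[0,0,0,0,0,0]]'
```

```text
time: 10.75
tool_pos: [452.6, 327.7, 47.4]
tcp_rot: [3.14, -0.001, 1.569]
contact_force: [-0.3, 0.1, -2.1]
grip_width: 59.4
finger_force: 30.0
time: 11.25
tool_pos: [452.0, 327.3, 41.7]
tcp_rot: [3.141, 0.0, 1.569]
contact_force: [0.2, -0.3, -1.4]
grip_width: 59.0
finger_force: 30.0
```

```bash
python3 -m jog '[[0,0,0.5,0,0,0],[0,0,0.5,0,0,0],[0,0,0,0,0,0]]'; python3 -m jog '[[0,0,0.5,0,0,0],[0,0,0,0,0,0],[0,0,0,0,0,0]]'
```

```text
time: 11.55
tool_pos: [452.0, 327.3, 41.1]
tcp_rot: [3.141, -0.0, 1.569]
contact_force: [-1.3, -0.6, 3.7]
grip_width: 59.2
finger_force: 30.0
time: 11.85
tool_pos: [452.0, 327.3, 41.1]
tcp_rot: [3.141, -0.0, 1.569]
contact_force: [-3.0, -1.5, 9.2]
grip_width: 59.3
finger_force: 30.0
```

```bash
python3 -m jog '[[0,0,0,0,0,0],[0,0,0,0,0,0],[0,0,0,0,0,0],[0,0,0,0,0,0],[0,0,-10,0,0,0],[0,0,-40,0,0,0],[0,0,-50,0,0,0],[0,0,-50,0,0,0],[0,0,-50,0,0,0],[0,0,-40,0,0,0],[0,0,-20,0,0,0]]' 100
python3 -m jog '[[-30,4,0,0,0,0],[-45,6,0,0,0,0],[-45,6,0,0,0,0],[-45,6,0,0,0,0],[-45,6,0,0,0,0],[-45,5,0,0,0,0],[-45,5,0,0,0,0],[-45,5,0,0,0,0],[-45,5,0,0,0,0],[-45,4,0,0,0,0],[-35,4,0,0,0,0],[-20,0,0,0,0,0]]'
python3 -m jog '[[0,0,0,0,0,0],[0,0,0,0,0,0],[0,0,0,0,0,0]]'
```

```text
time: 12.95
tool_pos: [452.6, 327.7, 305.5]
tcp_rot: [3.135, -0.003, 1.569]
contact_force: [0.8, -0.3, -0.6]
grip_width: 91.6
finger_force: 0.0
time: 14.15
tool_pos: [506.8, -165.7, 300.6]
tcp_rot: [3.141, 0.001, 1.566]
contact_force: [0.5, 1.6, 0.5]
grip_width: 91.4
finger_force: 0.0
time: 14.45
tool_pos: [506.9, -161.7, 300.6]
tcp_rot: [3.141, -0.0, 1.57]
contact_force: [-0.0, -0.4, -0.8]
grip_width: 91.7
finger_force: 0.0
```

```bash
python3 -m jog '[[-2,1,30,0,0,0],[0,0,40,0,0,0],[0,0,35,0,0,0],[0,0,25,0,0,0],[0,0,16,0,0,0],[0,0,0,0,0,0],[0,0,0,0,0,0]]'
python3 -m jog '[[0,0,0,0,0,0],[0,0,0,0,0,0],[0,0,0,0,0,0],[0,0,0,0,0,0],[0,0,0,0,0,0],[0,0,0,0,0,0],[0,0,0,0,0,0],[0,0,0,0,0,0],[0,0,0,0,0,0]]' 0
```

```text
time: 15.15
tool_pos: [508.4, -164.1, 154.9]
tcp_rot: [3.141, 0.0, 1.57]
contact_force: [0.0, -0.1, 0.1]
grip_width: 91.6
finger_force: 0.0
time: 16.05
tool_pos: [507.9, -164.9, 154.2]
tcp_rot: [-3.141, 0.0, 1.569]
contact_force: [-1.1, -0.2, 0.8]
grip_width: 33.4
finger_force: 30.0
```

```bash
python3 -m jog '[[0,0,-5,0,0,0],[0,0,-15,0,0,0],[0,0,-20,0,0,0],[0,0,-15,0,0,0],[0,0,-5,0,0,0]]'
python3 -m jog '[[-10,0,0,0,0,0],[-25,1,0,0,0,0],[-35,1,0,0,0,0],[-35,1,0,0,0,0],[-35,0,0,0,0,0],[-21,0,0,0,0,0],[-10,0,0,0,0,0],[0,0,0,0,0,0],[0,0,0,0,0,0],[0,0,0,0,0,0]]'
```

```text
time: 16.55
tool_pos: [508.5, -165.1, 215.8]
tcp_rot: [3.139, 0.001, 1.569]
contact_force: [-0.1, 0.0, -2.7]
grip_width: 33.3
finger_force: 30.0
time: 17.55
tool_pos: [510.7, -334.6, 214.1]
tcp_rot: [-3.141, -0.001, 1.57]
contact_force: [-0.7, 0.1, -3.0]
grip_width: 33.3
finger_force: 30.0
```

```bash
python3 -m jog '[[0,0,10,0,0,0],[0,0,25,0,0,0],[0,0,30,0,0,0],[0,0,20,0,0,0],[0,0,10,0,0,0],[0,0,6,0,0,0],[0,0,4,0,0,0],[0,0,2,0,0,0],[0,0,0,0,0,0],[0,0,0,0,0,0]]'
```

```text
time: 18.55
tool_pos: [511.0, -336.1, 108.0]
tcp_rot: [3.141, 0.001, 1.569]
contact_force: [0.4, -0.8, -2.6]
grip_width: 33.4
finger_force: 30.0
```

```bash
python3 -m jog '[[0,0,2,0,0,0],[0,0,2,0,0,0],[0,0,1,0,0,0],[0,0,1,0,0,0],[0,0,1,0,0,0],[0,0,0,0,0,0],[0,0,0,0,0,0]]';python3 -m jog '[[0,0,0.5,0,0,0],[0,0,0.5,0,0,0],[0,0,0,0,0,0],[0,0,0,0,0,0]]'
```

```text
time: 19.25
tool_pos: [510.6, -335.9, 100.2]
tcp_rot: [3.142, 0.0, 1.569]
contact_force: [-0.3, 1.0, -2.4]
grip_width: 33.6
finger_force: 30.0
time: 19.65
tool_pos: [510.7, -336.0, 100.1]
tcp_rot: [3.141, 0.001, 1.569]
contact_force: [-2.1, 0.8, 5.2]
grip_width: 33.5
finger_force: 30.0
```

```bash
python3 -m jog '[[0,0,0,0,0,0],[0,0,0,0,0,0],[0,0,0,0,0,0],[0,0,0,0,0,0],[0,0,-10,0,0,0],[0,0,-40,0,0,0],[0,0,-50,0,0,0],[0,0,-50,0,0,0],[0,0,-30,0,0,0],[0,0,-10,0,0,0]]' 100
python3 -m jog '[[25,0,0,0,0,0],[45,0,0,0,0,0],[45,0,0,0,0,0],[45,0,0,0,0,0],[45,0,0,0,0,0],[45,0,0,0,0,0],[45,0,0,0,0,0],[45,0,0,0,0,0],[45,0,0,0,0,0],[45,0,0,0,0,0],[30,0,0,0,0,0],[10,-1,0,0,0,0]]'
python3 -m jog '[[0,0,0,0,0,0],[0,0,0,0,0,0],[0,0,0,0,0,0]]'
```

```text
time: 20.65
tool_pos: [511.5, -336.6, 294.4]
tcp_rot: [3.135, 0.005, 1.569]
contact_force: [0.6, -0.4, -0.2]
grip_width: 92.0
finger_force: 0.0
time: 21.85
tool_pos: [509.7, 136.8, 288.2]
tcp_rot: [-3.14, -0.0, 1.572]
contact_force: [0.3, -1.3, 0.1]
grip_width: 91.8
finger_force: 0.0
time: 22.15
tool_pos: [510.7, 132.7, 289.0]
tcp_rot: [-3.141, 0.001, 1.567]
contact_force: [0.7, -0.4, 0.7]
grip_width: 91.7
finger_force: 0.0
```

```bash
python3 -m jog '[[1,-1,30,0,0,0],[0,0,40,0,0,0],[0,0,35,0,0,0],[0,0,25,0,0,0],[0,0,14,0,0,0],[0,0,0,0,0,0],[0,0,0,0,0,0]]'
python3 -m jog '[[0,0,0,0,0,0],[0,0,0,0,0,0],[0,0,0,0,0,0],[0,0,0,0,0,0],[0,0,0,0,0,0],[0,0,0,0,0,0],[0,0,0,0,0,0],[0,0,0,0,0,0],[0,0,0,0,0,0]]' 0
python3 -m jog '[[0,0,-5,0,0,0],[0,0,-15,0,0,0],[0,0,-25,0,0,0],[0,0,-15,0,0,0],[0,0,-5,0,0,0],[0,0,0,0,0,0]]'
```

```text
time: 22.85
tool_pos: [510.0, 134.2, 145.7]
tcp_rot: [3.141, 0.0, 1.567]
contact_force: [0.3, -0.5, -0.1]
grip_width: 92.0
finger_force: 0.0
time: 23.75
tool_pos: [509.5, 135.2, 145.2]
tcp_rot: [-3.142, 0.0, 1.569]
contact_force: [-1.1, -0.2, 1.1]
grip_width: 39.3
finger_force: 30.0
time: 24.35
tool_pos: [509.6, 135.1, 210.5]
tcp_rot: [3.141, 0.0, 1.569]
contact_force: [0.2, -0.6, -3.2]
grip_width: 39.2
finger_force: 30.0
```

```bash
python3 -m jog '[[-10,0,0,0,0,0],[-25,1,0,0,0,0],[-40,1,0,0,0,0],[-45,1,0,0,0,0],[-45,1,0,0,0,0],[-45,1,0,0,0,0],[-40,1,0,0,0,0],[-25,0.5,0,0,0,0],[-15,0,0,0,0,0],[-5,0,0,0,0,0],[0,0,0,0,0,0],[0,0,0,0,0,0]]'
python3 -m jog '[[0,0,5,0,0,0],[0,0,15,0,0,0],[0,0,15,0,0,0],[0,0,8,0,0,0],[0,0,4,0,0,0],[0,0,2,0,0,0],[0,0,0,0,0,0],[0,0,0,0,0,0]]'
```

```text
time: 25.55
tool_pos: [515.4, -158.7, 210.0]
tcp_rot: [-3.141, -0.001, 1.57]
contact_force: [-0.3, 0.2, -2.3]
grip_width: 39.6
finger_force: 30.0
time: 26.35
tool_pos: [515.8, -160.0, 161.8]
tcp_rot: [3.141, 0.001, 1.569]
contact_force: [-0.3, -0.3, -2.9]
grip_width: 39.7
finger_force: 30.0
```

```bash
python3 -m jog '[[0,0,2,0,0,0],[0,0,1,0,0,0],[0,0,1,0,0,0],[0,0,1,0,0,0],[0,0,0.5,0,0,0],[0,0,0,0,0,0],[0,0,0,0,0,0]]';python3 -m jog '[[0,0,0.5,0,0,0],[0,0,0.5,0,0,0],[0,0,0,0,0,0],[0,0,0,0,0,0]]'
```

```text
time: 27.05
tool_pos: [515.5, -160.0, 156.2]
tcp_rot: [3.141, 0.0, 1.569]
contact_force: [-1.8, -0.2, 4.1]
grip_width: 39.3
finger_force: 30.0
time: 27.45
tool_pos: [515.6, -160.0, 156.2]
tcp_rot: [3.14, 0.001, 1.569]
contact_force: [-5.4, 1.5, 11.0]
grip_width: 39.2
finger_force: 30.0
```

```bash
python3 -m jog '[[0,0,0,0,0,0],[0,0,0,0,0,0],[0,0,0,0,0,0],[0,0,0,0,0,0],[0,0,-10,0,0,0],[0,0,-40,0,0,0],[0,0,-50,0,0,0],[0,0,-40,0,0,0],[0,0,-20,0,0,0],[0,0,-10,0,0,0]]' 100
python3 -m jog '[[20,-2,0,0,0,0],[40,-5,0,0,0,0],[45,-6,0,0,0,0],[45,-6,0,0,0,0],[40,-6,0,0,0,0],[30,-5,0,0,0,0],[20,-5,0,0,0,0],[0,0,0,0,0,0],[0,0,0,0,0,0],[0,0,0,0,0,0]]'
python3 look.py w5 balance
python3 - <<'E'
from fit import *
c,im=load("w5")
g=cv2.GaussianBlur(cv2.cvtColor(im,cv2.COLOR_RGB2GRAY),(3,3),0).astype(np.float32)
c0=np.array([503.5,142.6])
for it in range(4):
    pts=[];rs=np.arange(47,64,.5)
    for t in np.radians(np.arange(0,360,5)):
        P=np.c_[c0[0]+rs*np.cos(t),c0[1]+rs*np.sin(t),0*rs+47];q=proj(c,P).astype(np.float32)
        v=cv2.remap(g,q[:,0].copy(),q[:,1].copy(),1).ravel();d=v[6:]-v[:-6];k=d.argmax()
        if d[k]>12: pts.append(P[k+3,:2])
    W=np.array(pts);f=least_squares(lambda v:np.hypot(*(W-v).T)-55,c0,loss="soft_l1",f_scale=1);c0=f.x
print("pan",c0.round(1),len(W),np.median(abs(f.fun)))
E
```

```text
time: 28.45
tool_pos: [516.0, -160.1, 327.9]
tcp_rot: [3.137, 0.002, 1.569]
contact_force: [0.7, -0.8, -0.4]
grip_width: 91.8
finger_force: 0.0
time: 29.45
tool_pos: [481.1, 79.3, 324.4]
tcp_rot: [-3.141, 0.0, 1.568]
contact_force: [0.4, 0.7, 0.7]
grip_width: 92.1
finger_force: 0.0
balance 0.68 [313. 120.] 25431
pan [503.5 141. ] 72 0.5155865850481085
```

View pics/w5.png

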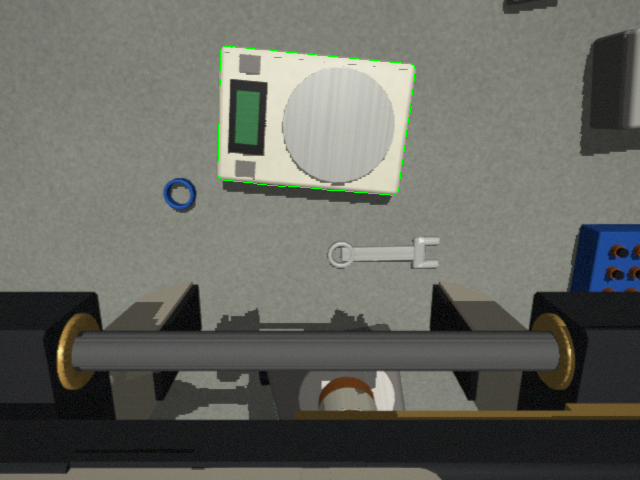

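The pan is empty, centred at (338,125), which gives (503.5,141). Next I fetch the jar at (452,327).

```bash
python3 -m jog '[[20,-3,0,0,0,0],[40,-5,0,0,0,0],[45,-5,0,0,0,0],[45,-5,0,0,0,0],[45,-5,0,0,0,0],[33,-4,0,0,0,0],[20,-2,0,0,0,0],[0,0,0,0,0,0],[0,0,0,0,0,0],[0,0,0,0,0,0]]'
```

```text
time: 30.55
tool_pos: [452.9, 326.9, 324.7]
tcp_rot: [-3.142, 0.001, 1.567]
contact_force: [-0.1, 0.1, 0.9]
grip_width: 91.9
finger_force: 0.0
```

```bash
python3 -m jog '[[0,0,30,0,0,0],[0,-0.5,45,0,0,0],[0,0,45,0,0,0],[0,0,45,0,0,0],[0,0,45,0,0,0],[0,0,30,0,0,0],[0,0,25,0,0,0],[0,0,18,0,0,0],[0,0,0,0,0,0],[0,0,0,0,0,0]]'
python3 -m jog '[[0,0,0,0,0,0],[0,0,0,0,0,0],[0,0,0,0,0,0],[0,0,0,0,0,0],[0,0,0,0,0,0],[0,0,0,0,0,0],[0,0,0,0,0,0],[0,0,0,0,0,0]]' 0
python3 -m jog '[[0,0,-5,0,0,0],[0,0,-15,0,0,0],[0,0,-30,0,0,0],[0,0,-30,0,0,0],[0,0,-20,0,0,0],[0,0,-10,0,0,0],[0,0,0,0,0,0]]'
```

```text
time: 31.55
tool_pos: [452.6, 327.5, 42.3]
tcp_rot: [3.141, 0.0, 1.567]
contact_force: [0.4, -0.8, 0.5]
grip_width: 92.2
finger_force: 0.0
time: 32.35
tool_pos: [452.1, 328.4, 42.0]
tcp_rot: [3.141, -0.0, 1.569]
contact_force: [-0.3, -0.7, 4.7]
grip_width: 59.4
finger_force: 30.0
time: 33.05
tool_pos: [452.4, 328.5, 152.6]
tcp_rot: [3.14, -0.001, 1.569]
contact_force: [0.2, -1.2, -2.0]
grip_width: 59.2
finger_force: 30.0
```

```bash
python3 -m jog '[[-10,3,0,0,0,0],[-25,7,0,0,0,0],[-40,10,0,0,0,0],[-40,11,0,0,0,0],[-35,10,0,0,0,0],[-25,7,0,0,0,0],[-12,3,0,0,0,0],[0,0,0,0,0,0],[0,0,0,0,0,0]]'
python3 -m jog '[[0,0,5,0,0,0],[0,0,15,0,0,0],[0,0,20,0,0,0],[0,0,12,0,0,0],[0,0,6,0,0,0],[0,0,3,0,0,0],[0,0,2,0,0,0],[0,0,1,0,0,0],[0,0,0,0,0,0],[0,0,0,0,0,0]]'
```

```text
time: 33.95
tool_pos: [502.0, 141.6, 151.1]
tcp_rot: [-3.14, -0.0, 1.569]
contact_force: [0.6, 0.3, -1.7]
grip_width: 59.4
finger_force: 30.0
time: 34.95
tool_pos: [502.8, 141.1, 88.1]
tcp_rot: [3.141, -0.0, 1.569]
contact_force: [0.4, -0.1, -1.5]
grip_width: 59.7
finger_force: 30.0
```

```bash
python3 -m jog '[[0,0,1,0,0,0],[0,0,1,0,0,0],[0,0,0.5,0,0,0],[0,0,0.5,0,0,0],[0,0,0,0,0,0],[0,0,0,0,0,0]]';python3 -m jog '[[0,0,0.5,0,0,0],[0,0,0.5,0,0,0],[0,0,0,0,0,0],[0,0,0,0,0,0]]'
```

```text
time: 35.55
tool_pos: [502.6, 141.1, 85.0]
tcp_rot: [3.141, 0.0, 1.569]
contact_force: [-2.8, -0.1, 5.3]
grip_width: 59.1
finger_force: 30.0
time: 35.95
tool_pos: [502.6, 141.1, 85.0]
tcp_rot: [3.141, 0.0, 1.569]
contact_force: [-4.6, -2.0, 14.4]
grip_width: 59.0
finger_force: 30.0
```

Contact. I'll release, go up and back, then check everything.

```bash
python3 -m jog '[[0,0,0,0,0,0],[0,0,0,0,0,0],[0,0,0,0,0,0],[0,0,0,0,0,0],[0,0,-10,0,0,0],[0,0,-40,0,0,0],[0,0,-50,0,0,0],[0,0,-50,0,0,0],[0,0,-50,0,0,0],[0,0,-40,0,0,0],[0,0,-20,0,0,0]]' 100
python3 -m jog '[[-20,0,0,0,0,0],[-40,-5,0,0,0,0],[-20,-5,0,0,0,0],[0,0,0,0,0,0],[0,0,0,0,0,0],[0,0,0,0,0,0]]'
python3 look.py w6 jar
python3 - <<'E'
from fit import *
c,im=load("w6")
print("lid",circ(c,bot.outline_of("jar","wrist")[0]["mask"],109,30))
s=bot.capture("scene");cs=cam("scene")
for n,p,r,z in [("st",(516,-160),55,58),("amb",(516,-160),20,192),("pan",(503.5,141),55,47),("jar",(503.5,141),30,109),("can",(511.5,-336),17,134)]:
    cv2.polylines(s,[proj(cs,ring(p,r,z)).astype(int)],True,(0,255,0),1)
cv2.imwrite("pics/scene6.png",s[:,:,::-1])
E
```

```text
time: 37.05
tool_pos: [503.2, 141.3, 348.8]
tcp_rot: [3.135, -0.001, 1.569]
contact_force: [0.2, 0.5, 0.8]
grip_width: 92.0
finger_force: 0.0
time: 37.65
tool_pos: [492.5, 61.9, 344.0]
tcp_rot: [3.141, -0.0, 1.569]
contact_force: [-0.4, -0.8, -0.2]
grip_width: 92.1
finger_force: 0.0
jar 0.59 [329. 109.] 3706
jar 0.59 [310. 374.] 5015
lid (array([503.4, 138.8]), 'med|e|', 0.89, 193)
```

View pics/scene6.png

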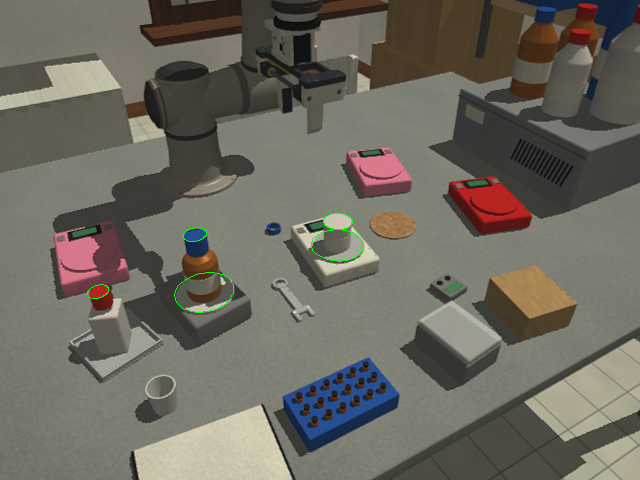

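View pics/w6.png

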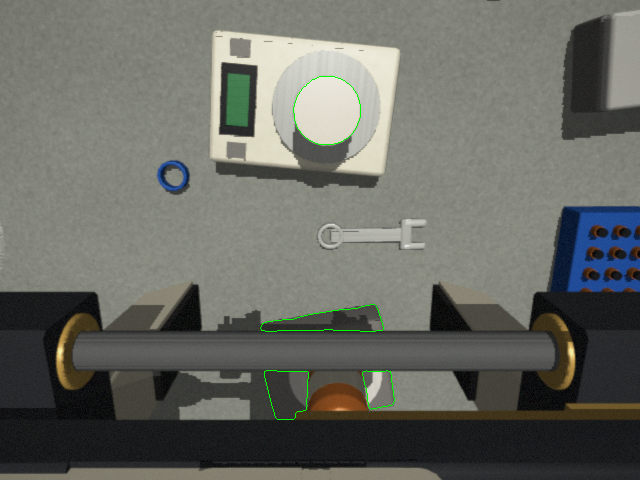

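All three stand upright and centred: amber cap at (196,240) and canister cap at (99,293) in the scene, jar at (327,109) on the pan. The bystanders are unmoved, so I'm handing in.

```bash
python3 -c "
from plant import bot
print(bot.close_job())"
```

```text
the job is handed in; nothing more can be done
None
```

The job is handed in at about 38 s: amber on the stirrer plate, jar on the balance pan (after parking on the cork mat) and square bottle in the spill tray, all upright, centred and released in the last pictures, with wrench, beaker and timer not touched; no verdict came back.

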